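# Tap a blank home in a drilling jig

## Task

Take the red tapping bar from its wooden rest and with it nudge the steel blank along the channel of the drilling jig, in small gentle taps, until you feel it come solid against the stop hidden under the bush plate; never drive it fast or ram it against the stop, and touch the blank only with the bar. Then lay the bar back in its rest; leave the bin, the valve block and the tape roll where they are.

Things in the scene. Friction and masses are not known exactly. Their poses are not given: they have to be found in the camera images.
- jig: Drilling jig bolted to the bench: aluminium base 130 (x) x 250 (y) x 16 mm with a straight channel between two dark steel walls. Origin: centre of its underside, on the bench. +y is the way the blank is to be driven. Channel: centre line x = 0, floor 16 mm above the bench, inner width 43 mm, walls 36 mm high (above the bench), from y = -10 mm on 50 mm high and roofed; far end closed.
- jig_mouth (a point): Middle of the channel's open mouth, on its centre line, at y = -125 mm of the jig and 30 mm above the bench (half-way up the blank). Base and walls end here; before the mouth is only the bare bench. Axes as the jig's.
- bush_plate: Dark steel plate 91 x 135 x 12 mm with brass drill bushes and an open red-handled clamp (not used; top 82 mm above the plate's underside), roofing the channel from y = -10 to 125 mm of the jig; origin: centre of its underside, 50 mm above the bench. It carries, unseen beneath, the stop: a steel block filling the channel, its face anywhere from y = 15 to 55 mm of the jig, set anew each time.
- blank_center (a point): Centre of the steel blank, 40 (x) x 80 (y) x 28 mm high, blue near face 40 mm from the centre towards -y; axes as the jig's. 0.5 to 0.8 kg, loose in the channel, 1.5 mm play either side, centre 30 mm above the bench; it slides at 2 to 6 N. At the start the near face is 5 to 35 mm inside the mouth.
- bar_grip (a point): Balance point of the tapping bar, on its axis, where to grip it. The bar lies along its own x: red handle of 22 x 22 mm square section from x = -105 to 25 mm, round steel shank (14 mm) from 25 to 95 mm, white nylon end (18 mm round) from 95 to 125 mm. About 0.28 kg.
- bar_tip (a point): Flat face of the bar's white nylon end, on the bar's axis, 125 mm from the balance point. Same axes as the bar.
- bar: The tapping bar as a whole; origin and axes the same as the balance point's.
- rest_seat (a point): Where the bar's balance point is when the bar lies in its rest, 50 mm above the bench; x runs along the laid bar, towards its white end, z up. The bar lies in two notches with about 4 mm (handle) and 5 mm (shank) play either side, and can be lifted straight up.
- rest: Wooden rest fixed to the bench, origin on the bench below the seat point, base 12 mm high and 56 mm wide. Two uprights 16 mm thick: one under the handle at x = -75 mm (notch 30 mm wide, its floor 39 mm above the bench), one under the shank at x = 60 mm (notch 24 mm wide, floor 43 mm); cheeks 10 mm thick, 52 mm high. Open between them for the fingers.
- bin: Bystander: blue bin of drilled parts, 100 x 130 x 55 mm, loose. Origin: centre of its underside.
- valve: Bystander: black and aluminium valve block, 60 x 91 mm, 69 mm high, loose. Origin: on its underside, 8 mm off centre.
- tape: Bystander: roll of yellow tape lying flat, 90 mm across, 30 mm high, loose. Origin: centre of its underside.
- blank: The blank as a whole; origin at the centre of its underside. What it meets under the plate: first a small sprung sensing nose standing 4 mm proud of the stop's face (yields gradually, only 0.6 N when pushed flush), then the solid stop. The blank is home when it touches the solid face; it stays there by its friction. The stop may not take more than 25 N.
Mind the look-alikes: they are no part of the job. Of the things that look like the blank, the smallest one is meant.

How it is judged:
On the way, in this order (a step that is already met when the one before it is completed fails the run):
1. the tapping bar is lifted clear of its rest (distance between bar_grip and rest_seat above 0.05 m), for 0.1 s.
2. the blank is home against the hidden stop (sensing nose pressed in to within 1.5 mm of flush) (contact force between blank and bush_plate above 0.375 N), for 0.3 s.
At the end, for the whole second after the job is handed in: The blank stands still against the hidden stop, with the sensing nose pressed in to within 1.5 mm of flush (the stop assembly pushes on the blank with more than 0.375 N), and the bar lies still in its rest, its balance point within 12 mm of the seat point and its axis within 0.1 rad of the rest's (contact force between blank and bush_plate above 0.375 N and linear speed of blank below 0.01 m/s and distance between bar_grip and rest_seat below 0.012 m and angle between the x axis of bar_grip and the x axis of rest_seat, either way round below 0.1 rad and linear speed of bar below 0.02 m/s); the robot touches nothing.
It fails at once if the blank is rammed against the stop (over 25 N) (contact force between blank and bush_plate above 25 N).
It fails at once if the blank is driven along faster than 0.12 m/s (linear speed of blank above 0.12 m/s).
It fails at once if the gripper or arm touches the blank (contact force between any of the arm, the fingers and blank above 0.5 N).
It fails at once if the bin, the valve block or the tape roll is moved by more than 20 mm (distance of any of bin, valve, tape from where it was at the start of the episode above 0.02 m).
It also fails if it takes over 69 s, if anything falls off the work surface, if the arm or the gripper's body presses on something with over 40 N, if the wrist force passes 120 N, or if a joint passes its speed limit or range.

## Robot

A 6-joint arm with a two-finger parallel gripper is mounted at the origin on the work surface. World frame = base frame: x ahead of the robot, y to its left, z up, the work surface at z = 0. Lengths are in m, angles in rad, forces in N, time in s.
With the tool pointing down it reaches from about 0.35 to 0.775 m from the base axis. Payload 7.3 kg.
Tool frame: the origin (TCP) lies on the centre line of the jaws, within the pads' length; the fingertips stand 11 mm ahead of it and the grasp point (between the pads) lies 8 mm behind it; y points along the fingers, z is the direction in which the jaws open and shut, and the axes are right-handed (so a half turn about y gives the same grasp; the last joint's range is limited). The gripper opens to 92 mm and grips with 3 to 60 N. Pads are 19 mm wide; open, the fingers measure 130 mm over their backs; the gripper's body (75 mm by 190 mm) begins 47 mm behind the grasp point.
Start: joints at [-1.401, 0.342, 1.524, -0, 1.275, -0.146], TCP at [0.163, -0.499, 0.238] pointing down, gripper open.
Joint ranges: [-2.53, 2.53], [-0.77, 2.02], [0.04, 2.7], [-1, 4.14], [0.28, 2.66], [-3.11, 3.11]. Speed limits (rad/s): [2.57, 2.57, 3.14, 3.14, 3.14, 3.14].

## Interface

Orientations are given as [roll, pitch, yaw] about the fixed x, y, z axes, in that order (R = Rz(yaw) Ry(pitch) Rx(roll)).
In Python, from cell import robot, cams gives the robot as it stands.
- The arm moves only by the tool apply_moves, never from a script. Its argument "plan" is a list of rows, each a list of 7 numbers: the shift along the tool's x, y, z in m, then the turn, a rotation vector about the tool's x, y, z in degrees, then the gripper command: -1 is fully open, 1 is shut, values between are in proportion. A call has exactly 5 rows; each row is the pose to reach, as a shift and turn from the pose commanded when the call began, along the tool's axes at that moment; what a row does not reach only later rows make up. A row lasts 1/8 s, in which the tool goes at most 62.5 mm and 10.7 degrees, less where a joint would pass 70% of its speed; a pose out of reach is approached as far as the arm can. A call with a gripper value outside its range is refused whole. The fingers move at their own pace and stop on an object; "squeeze" is the grip in N (left out, the last holds). Time passes only in rows, so rows that repeat a pose let the fingers close, or fill a call up. It gives the time, the measured TCP pose, the force and the opening at its end, in the units of the state.
- robot.observe(): the state, without advancing time (a new reading comes with each control period).
- cams.read_camera(name): name is "scene" or "side" or "wrist"; returns the picture (480x640x3 uint8, blue, green, red); there is no depth.
- cams.calibration(name): a dict with "fx", "fy", "cx", "cy" (pixels), "extrinsics" (4x4, takes a point from world to camera coordinates); the wrist camera has in their place "T_tool_cam" (4x4, takes a point from camera to tool coordinates, whose origin is the TCP and whose axes are the tool frame's). Camera axes: x right, y up, looking along -z (the intrinsics and any distortion apply to the point x, -y, -z); pixel columns grow to the right and rows downward; lengths in m; the calibration is good to about 2 mm. The wrist camera is an equidistant fisheye: a pixel r from the principal point sees the ray r / f radians off the axis. A picture is of the moment at which its call begins: read the wrist's pose just before it. calibration takes no time and is no camera call.
- robot.hand_in(): hands the job in, once; it reports no verdict.
The state is a dict: "time": time; "qpos": joint angles; "qvel": joint speeds; "joint_efforts": joint torques, N m; "tool_pos": TCP position; "tool_rot": TCP orientation; "contact_force": force on the tool from outside, world axes, zero at the start; "torque": the same for the moment, N m; "opening": finger opening in m.
Only numpy, scipy, OpenCV 4.12 (cv2) and the standard library are available. Lean on these libraries where they do the work, as an engineer would, in place of code of your own. Each camera call takes 0.05 s, during which the arm holds its last target. There are 200 camera calls.

## Working session

There is one attempt and no reset: what is moved stays moved. The work goes in short steps, Python scripts to look and compute and a tool call to move; the robot and the scene stay as the last step left them, time stands still between calls to the robot, and variables do not carry over. Pictures are saved under pics/ and viewed, about 8 in all and at most 12, crops included, and the job is handed in when it is done.

Besides the shell and the picture viewer there is one more tool, called after ">>>" as name(argument=value, ...), one argument or row to a line, values as JSON. apply_moves: Moves the arm, as the interface text tells. Its arguments: {"type":"object","properties":{"plan":{"type":"array","items":{"type":"array","items":{"type":"number"}}},"squeeze":{"type":"number"}},"required":["plan"]}

```bash
mkdir -p pics; ls
python3 - <<'E'
from cell import robot,cams
import cv2
print(robot.observe())
for n in("scene","side","wrist"):
    cv2.imwrite(f"pics/{n}0.png",cams.read_camera(n)); print(n,cams.calibration(n))
E
```

```text
pics
{'time': 0.0, 'qpos': array([-1.40101327e+00,  3.42713895e-01,  1.52501157e+00, -3.86084484e-05,
        1.27539902e+00, -1.45988150e-01]), 'qvel': array([-0.00045822,  0.00057801, -0.00041468, -0.00247354,  0.0004254 ,
        0.00110797]), 'joint_efforts': array([-2.32031991e-03, -4.31238198e+01, -2.44221103e+01,  7.15794484e-02,
        5.61091723e-02, -1.27075969e-04]), 'tool_pos': array([ 0.1629881 , -0.49864856,  0.23705143]), 'tool_rot': array([-1.57231724e+00,  1.86310107e-04, -2.82581032e+00]), 'contact_force': array([ 0.57095576, -0.8266282 ,  0.21774585]), 'torque': array([ 0.03315483, -0.00475756,  0.05129521]), 'opening': 0.09180257996518056}
scene {'fx': 493.45500395236155, 'fy': 493.45500395236155, 'cx': 313.7994693921498, 'cy': 235.83336995495387, 'extrinsics': array([[-0.86461827,  0.50233421, -0.00977712,  0.49628873],
       [-0.39065402, -0.65990242,  0.64180856,  0.17625976],
       [ 0.31595045,  0.55873888,  0.76680257, -1.34423867],
       [ 0.        ,  0.        ,  0.        ,  1.        ]])}
side {'fx': 524.4091070001232, 'fy': 524.4091070001232, 'cx': 323.9318459817891, 'cy': 236.60483320133014, 'extrinsics': array([[-0.80743733, -0.58979114,  0.01383376,  0.45760497],
       [ 0.36324956, -0.47854657,  0.79940161, -0.2743337 ],
       [-0.46485989,  0.65049181,  0.60063774, -1.07770562],
       [ 0.        ,  0.        ,  0.        ,  1.        ]])}
wrist {'fx': 371.64829954431775, 'fy': 371.64829954431775, 'cx': 316.7289923196858, 'cy': 240.9835337848679, 'T_tool_cam': array([[ 4.12871509e-04, -9.67657922e-01, -2.52265683e-01,
        -6.69962384e-02],
       [ 1.98838065e-04,  2.52265779e-01, -9.67657965e-01,
        -1.46641613e-01],
       [ 9.99999895e-01,  3.49358384e-04,  2.96560581e-04,
         1.02730770e-03],
       [ 0.00000000e+00,  0.00000000e+00,  0.00000000e+00,
         1.00000000e+00]])}
```

View pics/scene0.png

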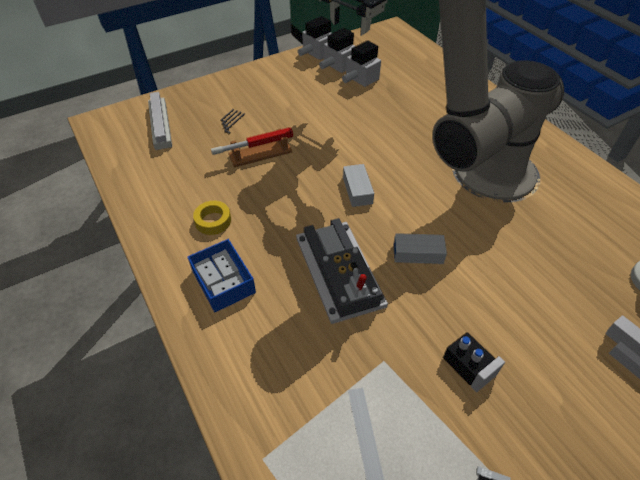

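View pics/side0.png

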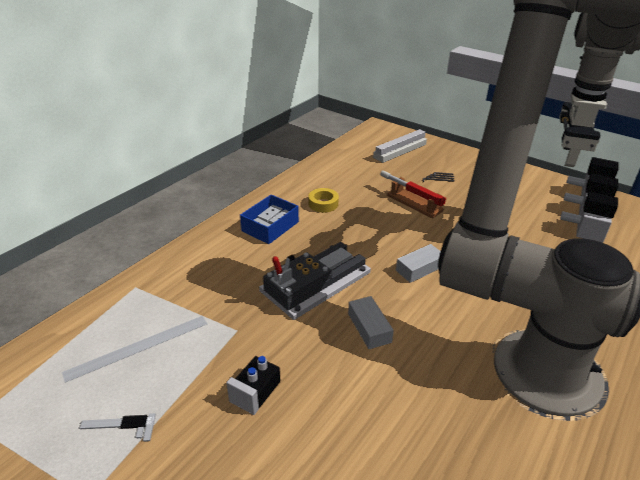

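Scene: the rest with bar is at about (255,147), white end left; the jig is at (340,270), mouth towards the top (330,230). The tape, bin and valve are at (211,217), (222,275) and (473,360). Two grey look-alike blocks lie outside the jig. Next, enlarged crops.

Run:
```python
import cv2,numpy as np
s=cv2.imread("pics/scene0.png");d=cv2.imread("pics/side0.png")
c=lambda im,x,y,w,h,k:cv2.resize(im[y:y+h,x:x+w],None,fx=k,fy=k,interpolation=cv2.INTER_CUBIC)
L=c(s,292,210,100,120,4)
L=np.vstack([L,np.zeros((120,400,3),np.uint8)])
R=np.vstack([c(s,205,115,100,60,4),c(d,370,165,80,55,5)])
R=np.vstack([R,np.zeros((600-R.shape[0],400,3),np.uint8)])
cv2.imwrite("pics/m1.png",np.hstack([L,R]))
cv2.imwrite("pics/m2.png",c(d,255,235,120,85,6))
```

```text
(no output)
```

View pics/m1.png

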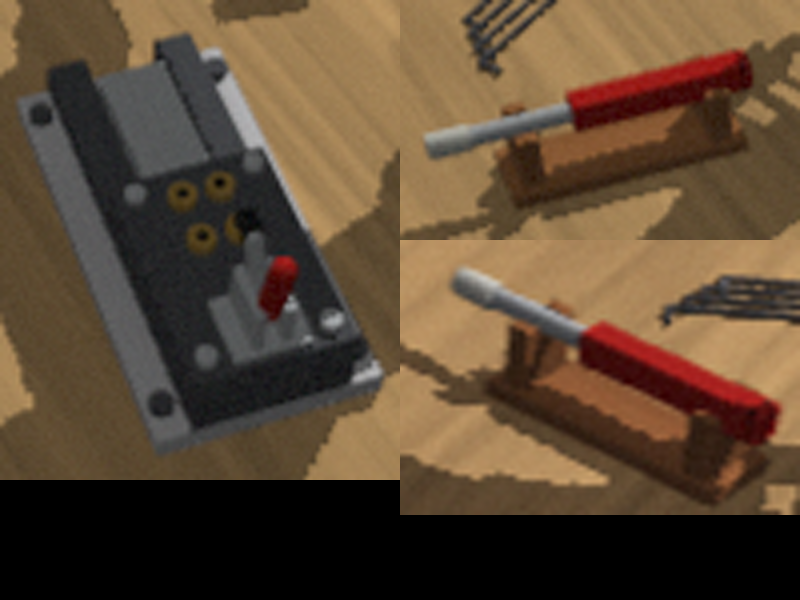

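View pics/m2.png

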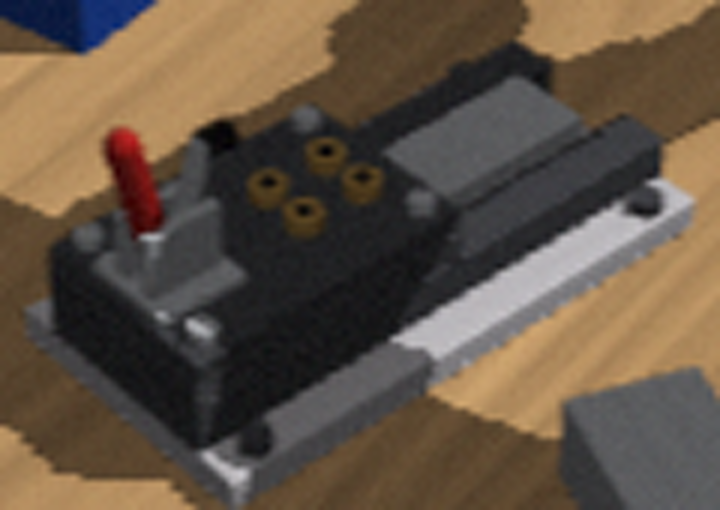

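The jig corners, wall ends, the blank's top edge and the bar ends are all readable in both views. I'll fit the poses from them.

```bash
cat > h.py <<'E'
import numpy as np
from scipy.optimize import least_squares
from scipy.spatial.transform import Rotation as R
from cell import robot,cams
def proj(n,P):
    c=cams.calibration(n);q=np.c_[P,np.ones(len(P))]@c["extrinsics"].T
    return np.c_[c["cx"]+c["fx"]*q[:,0]/-q[:,2],c["cy"]+c["fy"]*q[:,1]/q[:,2]]
def place(p,L,z=0):
    c,s=np.cos(p[2]),np.sin(p[2]);L=np.asarray(L,float)
    return np.c_[p[0]+c*L[:,0]-s*L[:,1],p[1]+s*L[:,0]+c*L[:,1],L[:,2]+z]
def fit(obs,x0,z=0):
    f=lambda p:np.concatenate([(proj(n,place(p,[l for l,_ in o],z))-[u for _,u in o]).ravel() for n,o in obs.items()])
    r=least_squares(f,x0,loss="soft_l1");return r.x,f(r.x)
def wproj(P):
    c=cams.calibration("wrist");s=robot.observe()
    T=np.eye(4);T[:3,:3]=R.from_euler("xyz",s["tool_rot"]).as_matrix();T[:3,3]=s["tool_pos"]
    q=np.c_[P,np.ones(len(P))]@np.linalg.inv(T@c["T_tool_cam"]).T
    v=np.c_[q[:,0],-q[:,1],-q[:,2]];r=np.hypot(v[:,0],v[:,1]);th=np.arctan2(r,v[:,2])
    return np.c_[c["cx"]+c["fx"]*th*v[:,0]/r,c["cy"]+c["fy"]*th*v[:,1]/r]
def info(): 
    s=robot.observe();print({k:np.round(s[k],4).tolist() for k in("time","tool_pos","tool_rot","contact_force","qpos","opening")})
E
python3 - <<'E'
from h import *
A=lambda o,x,y,k:[(l,(x+(u[0]+.5)/k-.5,y+(u[1]+.5)/k-.5)) for l,u in o]
j={"scene":A([((.065,-.125,.016),(18,100)),((.065,.125,.016),(155,440)),((-.065,.125,.016),(382,378)),((.0455,-.125,.036),(48,70)),((.0215,-.125,.036),(88,62)),((-.0215,-.125,.036),(155,40))],292,210,4),
"side":A([((-.065,-.125,.016),(692,205)),((-.065,.125,.016),(240,495)),((.065,.125,.016),(30,312)),((-.0215,-.125,.036),(622,117)),((-.0455,-.125,.036),(660,143))],255,235,6)}
for y0 in (0,1.5,3,-1.5):
    p,r=fit(j,[.45,0,y0]);print("jig",p.round(4),np.abs(r).mean(),r.round(1).tolist() if np.abs(r).mean()<3 else"")
    if np.abs(r).mean()<3: J=p
print("mouth",place(J,[(0,-.125,.03)]))
for d in(0,.01,.02,.03):
    P=place(J,[(.02,-.125+d,.044),(-.02,-.125+d,.044)])
    print(d,((proj("scene",P)-[292,210])*4).round(),((proj("side",P)-[255,235])*6).round())
b={"scene":A([((.125,0,0),(30,145)),((.025,0,0),(173,110)),((-.105,0,0),(345,68))],205,115,4),"side":A([((.125,0,0),(60,37)),((.025,0,0),(185,105)),((-.105,0,0),(368,185))],370,165,5)}
for y0 in(0,1.5,3,-1.5):
    p,r=fit(b,[.4,-.3,y0],.05);print("bar",p.round(4),np.abs(r).mean(),r.round(1))
E
```

```text
jig [ 0.5441  0.0677 -0.205 ] 0.8882080043301464 [0.4, -0.4, 1.3, 1.0, 1.7, -0.6, 0.5, -0.4, 0.0, -0.8, 0.2, 0.3, 0.1, -1.5, -2.2, -2.1, -1.9, -1.1, -0.1, -1.3, 0.4, -1.1]
jig [ 0.5441  0.0677 -0.205 ] 0.888208016000334 [0.4, -0.4, 1.3, 1.0, 1.7, -0.6, 0.5, -0.4, 0.0, -0.8, 0.2, 0.3, 0.1, -1.5, -2.2, -2.1, -1.9, -1.1, -0.1, -1.3, 0.4, -1.1]
jig [ 0.4727 -0.1322  2.9192] 49.70832735171074 
jig [ 0.5441  0.0677 -0.205 ] 0.8882080501571181 [0.4, -0.4, 1.3, 1.0, 1.7, -0.6, 0.5, -0.4, 0.0, -0.8, 0.2, 0.3, 0.1, -1.5, -2.2, -2.1, -1.9, -1.1, -0.1, -1.3, 0.4, -1.1]
mouth [[ 0.51863357 -0.05472496  0.03      ]]
0 [[ 89.  48.]
 [152.  32.]] [[551.  46.]
 [617.  90.]]
0.01 [[ 94.  60.]
 [158.  43.]] [[534.  56.]
 [600. 100.]]
0.02 [[100.  72.]
 [164.  55.]] [[517.  65.]
 [583. 110.]]
0.03 [[105.  84.]
 [169.  67.]] [[499.  75.]
 [566. 120.]]
bar [ 0.5271 -0.3947 -0.1631] 0.4710872258873688 [-0.2  0.5 -0.2  0.5  1.5 -0.  -0.1 -0.3  0.5 -1.6  0.1 -0.2]
bar [ 0.5271 -0.3947 -0.1631] 0.4710871683696946 [-0.2  0.5 -0.2  0.5  1.5 -0.  -0.1 -0.3  0.5 -1.6  0.1 -0.2]
bar [ 0.5271 -0.3947  6.1201] 0.4710871764636124 [-0.2  0.5 -0.2  0.5  1.5 -0.  -0.1 -0.3  0.5 -1.6  0.1 -0.2]
bar [ 0.5271 -0.3947 -0.1631] 0.4710870440825919 [-0.2  0.5 -0.2  0.5  1.5 -0.  -0.1 -0.3  0.5 -1.6  0.1 -0.2]
```

```bash
cat >> h.py <<'E'
def goal(x,y,z,yaw):
    s=robot.observe();M=R.from_euler("xyz",s["tool_rot"]);G=R.from_euler("xyz",[-np.pi/2,0,yaw])
    print("shift",(M.inv().apply(np.array([x,y,z])-s["tool_pos"])).round(4),"turn",np.degrees((M.inv()*G).as_rotvec()).round(2))
def ray(n,u,z):
    c=cams.calibration(n);E=c["extrinsics"];d=E[:3,:3].T@[(u[0]-c["cx"])/c["fx"],-(u[1]-c["cy"])/c["fy"],-1]
    o=-E[:3,:3].T@E[:3,3];return (o+d*(z-o[2])/d[2]).round(3)
E
python3 - <<'E'
from h import *
print("tape",ray("scene",(211,217),.02),"bin",ray("scene",(222,268),.04))
for u in[(345,169),(366,165),(373,186),(352,188)]:print("blockA",ray("scene",u,.035))
for u in[(398,236),(445,237),(445,250),(398,248)]:print("blockB",ray("scene",u,.035))
goal(.527,-.395,.2,-.163-np.pi)
goal(.40,-.44,.2,-.163-np.pi)
E
```

```text
tape [ 0.739 -0.221  0.02 ] bin [ 0.781 -0.048  0.04 ]
blockA [ 0.37  -0.186  0.035]
blockA [ 0.314 -0.17   0.035]
blockA [ 0.343 -0.095  0.035]
blockA [ 0.393 -0.116  0.035]
blockB [0.388 0.072 0.035]
blockB [0.295 0.13  0.035]
blockB [0.32  0.16  0.035]
blockB [0.409 0.101 0.035]
shift [-0.3782  0.0373  0.0145] turn [7.000e-02 2.743e+01 1.000e-02]
shift [-0.2435  0.0372  0.0178] turn [7.000e-02 2.743e+01 1.000e-02]
```

>>> apply_moves(
  plan=[
    [-0.05,0.005,0.003,0,5,0,-1],
    [-0.11,0.012,0.006,0,12,0,-1],
    [-0.17,0.02,0.008,0,18,0,-1],
    [-0.22,0.03,0.01,0,24,0,-1],
    [-0.26,0.037,0.012,0,27.4,0,-1],
  ],
)

```text
time: 0.78
tool_pos: [0.4157, -0.4285, 0.1999]
tool_rot: [-1.572, -0.001, 2.978]
contact_force: [0.3, -0.5, -0.3]
opening: 0.0917
```

Run:
```python
from h import *
info();goal(.527,-.395,.17,-.163-np.pi)
```

```text
{'time': 0.775, 'tool_pos': [0.4157, -0.4285, 0.1999], 'tool_rot': [-1.5715, -0.0008, 2.9779], 'contact_force': [0.3277, -0.5265, -0.3266], 'qpos': [-0.9288, 0.5045, 1.3735, 0.0, 1.2647, 0.8056], 'opening': 0.0917}
shift [-0.1043  0.0298 -0.0512] turn [ 0.04 -0.04  0.04]
```

>>> apply_moves(
  plan=[
    [-0.03,0.008,-0.013,0,0,0,-1],
    [-0.06,0.015,-0.026,0,0,0,-1],
    [-0.085,0.024,-0.042,0,0,0,-1],
    [-0.104,0.03,-0.051,0,0,0,-1],
    [-0.104,0.03,-0.051,0,0,0,-1],
  ],
)

```text
time: 1.4
tool_pos: [0.5255, -0.3955, 0.1697]
tool_rot: [-1.572, -0.001, 2.981]
contact_force: [-0.5, -0.1, -0.2]
opening: 0.0919
```

Run:
```python
from h import *
import cv2
info()
b=[.5271,-.3947,-.1631]
P=place(b,[(.125,0,0),(.025,0,0),(-.105,0,0),(0,0,0)],.05)
w=wproj(P);print(w.round(1))
im=cams.read_camera("wrist")
cv2.imwrite("pics/w1.png",im)
```

```text
{'time': 1.4, 'tool_pos': [0.5255, -0.3955, 0.1697], 'tool_rot': [-1.5715, -0.0013, 2.9809], 'contact_force': [-0.4956, -0.1184, -0.247], 'qpos': [-0.7615, 0.6409, 1.2163, -0.0001, 1.2858, 0.97], 'opening': 0.0919}
[[314.2  65. ]
 [314.  202.8]
 [314.1 358.1]
 [314.  236.4]]
```

View pics/w1.png

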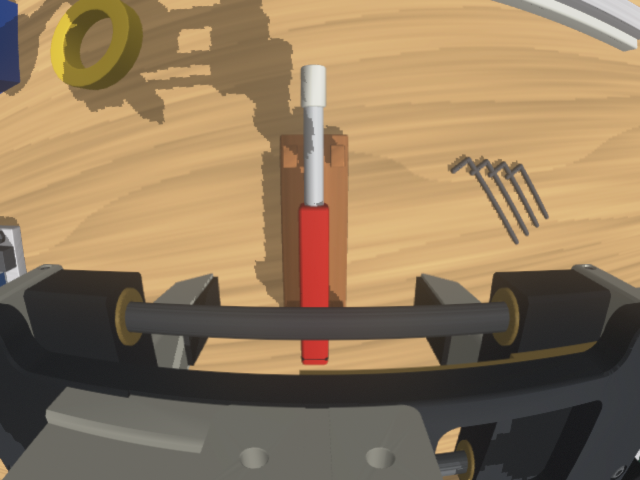

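>>> apply_moves(
  plan=[
    [0,0.04,-0.001,0,0,0,-1],
    [0,0.08,-0.001,0,0,0,-1],
    [0,0.11,-0.001,0,0,0,-1],
    [0,0.128,-0.001,0,0,0,-1],
    [0,0.128,-0.001,0,0,0,-1],
  ],
)

```text
time: 2.08
tool_pos: [0.5241, -0.3954, 0.0421]
tool_rot: [-1.572, -0.002, 2.978]
contact_force: [-0.5, -1.1, -0.6]
opening: 0.0917
```

>>> apply_moves(
  plan=[
    [0,0,0,0,0,0,0.3],
    [0,0,0,0,0,0,0.5],
    [0,0,0,0,0,0,0.8],
    [0,0,0,0,0,0,1],
    [0,0,0,0,0,0,1],
  ],
  squeeze=30,
)

```text
time: 2.7
tool_pos: [0.525, -0.3952, 0.0429]
tool_rot: [-1.571, 0.0, 2.979]
contact_force: [-0.8, -0.2, -0.8]
opening: 0.0464
```

>>> apply_moves(
  plan=[
    [0,0,0,0,0,0,1],
    [0,0,0,0,0,0,1],
    [0,0,0,0,0,0,1],
    [0,0,0,0,0,0,1],
    [0,0,0,0,0,0,1],
  ],
)

```text
time: 3.32
tool_pos: [0.525, -0.395, 0.0427]
tool_rot: [-1.571, -0.0, 2.979]
contact_force: [0.3, 1.0, -0.3]
opening: 0.0216
```

>>> apply_moves(
  plan=[
    [0,-0.02,0,0,0,0,1],
    [0,-0.05,0,0,0,0,1],
    [0,-0.08,0,0,0,0,1],
    [0,-0.11,0,0,0,0,1],
    [0,-0.11,0,0,0,0,1],
  ],
)

```text
time: 3.95
tool_pos: [0.5258, -0.3963, 0.1549]
tool_rot: [-1.568, 0.004, 2.979]
contact_force: [-0.2, -0.1, -2.4]
opening: 0.0224
```

Run:
```python
from h import *
info()
m=np.array([.5186,-.0547]);d=np.array([np.sin(.205),np.cos(.205)])
g=m-d*.16;print(g)
goal(g[0],g[1],.15,np.pi/2-.205-np.pi)
```

```text
{'time': 3.95, 'tool_pos': [0.5258, -0.3963, 0.1549], 'tool_rot': [-1.5677, 0.004, 2.9791], 'contact_force': [-0.1731, -0.0596, -2.4356], 'qpos': [-0.762, 0.651, 1.24, -0.0004, 1.2455, 0.9714], 'opening': 0.0224}
[ 0.48602925 -0.21134976]
shift [ 0.0692  0.004  -0.1761] turn [-3.200e-01 -8.756e+01 -4.000e-02]
```

>>> apply_moves(
  plan=[
    [0.007,0,-0.018,0,-9,0,1],
    [0.014,0,-0.036,0,-18,0,1],
    [0.021,0,-0.053,0,-27,0,1],
    [0.028,0,-0.07,0,-36,0,1],
    [0.035,0,-0.088,0,-45,0,1],
  ],
)

```text
time: 4.58
tool_pos: [0.5037, -0.3017, 0.1505]
tool_rot: [-1.574, -0.001, -2.514]
contact_force: [0.0, 0.0, -2.5]
opening: 0.0217
```

Run:
```python
from h import *
info()
goal(.486,-.2113,.12,np.pi/2-.205-np.pi)
```

```text
{'time': 4.575, 'tool_pos': [0.5037, -0.3017, 0.1505], 'tool_rot': [-1.5737, -0.0011, -2.5135], 'contact_force': [0.008, 0.044, -2.52], 'qpos': [-0.67, 0.5342, 1.4681, -0.0003, 1.1424, 0.2729], 'opening': 0.0217}
shift [-0.0388  0.0307 -0.0834] turn [  0.18 -42.27  -0.  ]
```

>>> apply_moves(
  plan=[
    [-0.008,0.006,-0.017,0,-9,0,1],
    [-0.016,0.012,-0.034,0,-18,0,1],
    [-0.024,0.018,-0.051,0,-27,0,1],
    [-0.032,0.024,-0.068,0,-36,0,1],
    [-0.039,0.03,-0.083,0,-42.3,0,1],
  ],
)

```text
time: 5.2
tool_pos: [0.4868, -0.2114, 0.1207]
tool_rot: [-1.574, 0.001, -1.776]
contact_force: [0.7, -0.3, -3.3]
opening: 0.0216
```

Run:
```python
from h import *
import cv2
info()
J=[.5441,.0677,-.205]
L=[(.0215,-.125,.036),(-.0215,-.125,.036),(.0455,-.125,.036),(-.0455,-.125,.036),(.065,-.125,.016),(-.065,-.125,.016),(.0455,-.01,.062),(-.0455,-.01,.062),(.02,-.103,.044),(-.02,-.103,.044)]
print(np.c_[np.array(L),wproj(place(J,L)).round(1)])
im=cams.read_camera("wrist");cv2.imwrite("pics/w2.png",im)
cv2.imwrite("pics/w2c.png",cv2.resize(im[0:260,160:480],None,fx=2.3,fy=2.3,interpolation=cv2.INTER_CUBIC))
```

```text
{'time': 5.2, 'tool_pos': [0.4868, -0.2114, 0.1207], 'tool_rot': [-1.5736, 0.0008, -1.7761], 'contact_force': [0.7279, -0.3111, -3.3097], 'qpos': [-0.5541, 0.4769, 1.6669, -0.0003, 1.0007, -0.3487], 'opening': 0.0216}
[[ 2.150e-02 -1.250e-01  3.600e-02  3.500e+02  4.100e+00]
 [-2.150e-02 -1.250e-01  3.600e-02  2.816e+02  4.300e+00]
 [ 4.550e-02 -1.250e-01  3.600e-02  3.876e+02  6.100e+00]
 [-4.550e-02 -1.250e-01  3.600e-02  2.441e+02  6.500e+00]
 [ 6.500e-02 -1.250e-01  1.600e-02  4.101e+02  1.830e+01]
 [-6.500e-02 -1.250e-01  1.600e-02  2.221e+02  1.870e+01]
 [ 4.550e-02 -1.000e-02  6.200e-02  3.848e+02 -1.450e+02]
 [-4.550e-02 -1.000e-02  6.200e-02  2.465e+02 -1.444e+02]
 [ 2.000e-02 -1.030e-01  4.400e-02  3.480e+02 -3.050e+01]
 [-2.000e-02 -1.030e-01  4.400e-02  2.835e+02 -3.030e+01]]
```

View pics/w2c.png

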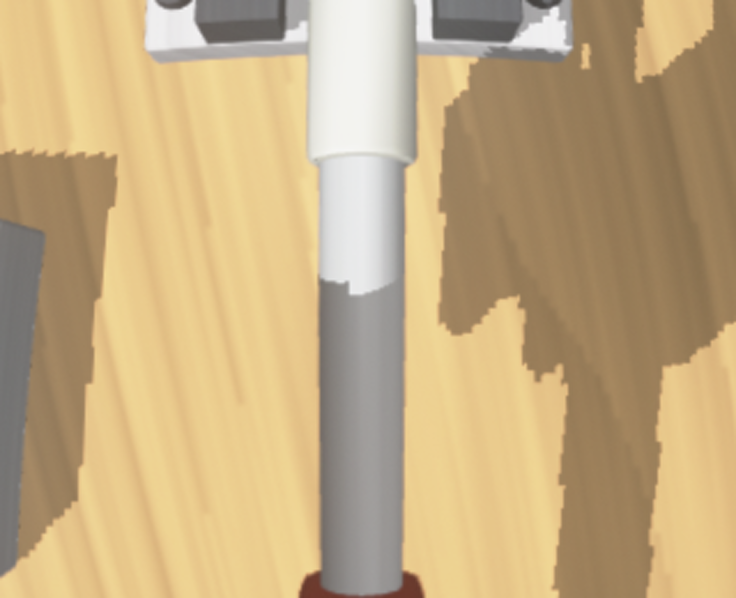

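Crop: the wall ends are at image columns 248/284 and 350/386 and the base corners at 224 and 409, so the channel centre is about column 317. The bar axis is also at about column 317, so bar and channel are aligned. The mouth looks about 2 mm nearer than fitted. I'll descend with a light squeeze, so the grip slips before the force gets too high.

>>> apply_moves(
  plan=[
    [0,0.03,0,0,0,0,1],
    [0,0.06,0,0,0,0,1],
    [0,0.08,0,0,0,0,1],
    [0,0.096,0,0,0,0,1],
    [0,0.096,0,0,0,0,1],
  ],
  squeeze=12,
)

```text
time: 5.88
tool_pos: [0.487, -0.2123, 0.0252]
tool_rot: [-1.574, 0.001, -1.781]
contact_force: [0.8, -0.9, -1.6]
opening: 0.0217
```

Run:
```python
from h import *
import cv2
info()
a=cams.read_camera("side");w=cams.read_camera("wrist")
c=cv2.resize(a[200:330,250:450],None,fx=4,fy=4,interpolation=cv2.INTER_CUBIC)[:,:400]
cv2.imwrite("pics/side1.png",a)
R_=cv2.resize(w[0:200,220:420],None,fx=2,fy=2,interpolation=cv2.INTER_CUBIC)
o=np.zeros((520,800,3),np.uint8);o[:,:400]=cv2.resize(a[220:350,320:420],None,fx=4,fy=4,interpolation=cv2.INTER_CUBIC);o[:400,400:]=R_
cv2.imwrite("pics/m3.png",o)
s=robot.observe();t=s["tool_pos"]+np.array([.2036*.125,.979*.125,.0075]);print("tip",t,((proj("side",t[None])-[320,220])*4).round())
```

```text
{'time': 5.875, 'tool_pos': [0.487, -0.2123, 0.0252], 'tool_rot': [-1.5738, 0.0009, -1.7812], 'contact_force': [0.8171, -0.9243, -1.6058], 'qpos': [-0.5553, 0.6184, 1.7455, -0.0002, 0.7809, -0.3447], 'opening': 0.0217}
tip [ 0.51358575 -0.09042908  0.03438844] [[166.  93.]]
```

View pics/m3.png

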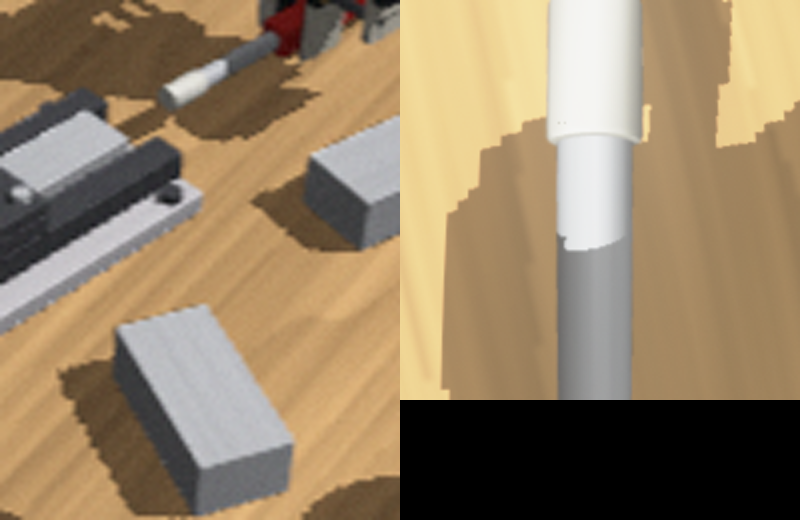

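Side view: the tip is at (167,99), in line with the channel and about 55 mm short of the blank.

>>> apply_moves(
  plan=[
    [-0.01,0,0,0,0,0,1],
    [-0.02,0,0,0,0,0,1],
    [-0.03,0,0,0,0,0,1],
    [-0.037,0,0,0,0,0,1],
    [-0.04,0,0,0,0,0,1],
  ],
)

```text
time: 6.6
tool_pos: [0.4964, -0.1728, 0.0268]
tool_rot: [-1.571, -0.0, -1.78]
contact_force: [-0.4, -0.8, -2.3]
opening: 0.0221
```

>>> apply_moves(
  plan=[
    [-0.001,0,0,0,0,0,1],
    [-0.003,0,0,0,0,0,1],
    [-0.005,0,0,0,0,0,1],
    [-0.007,0,0,0,0,0,1],
    [-0.009,0,0,0,0,0,1],
  ],
)

```text
time: 7.22
tool_pos: [0.4981, -0.1646, 0.0267]
tool_rot: [-1.571, -0.0, -1.78]
contact_force: [-0.8, -0.9, -2.2]
opening: 0.022
```

>>> apply_moves(
  plan=[
    [-0.002,0,0,0,0,0,1],
    [-0.004,0,0,0,0,0,1],
    [-0.006,0,0,0,0,0,1],
    [-0.008,0,0,0,0,0,1],
    [-0.01,0,0,0,0,0,1],
  ],
)

```text
time: 7.85
tool_pos: [0.5003, -0.1554, 0.0268]
tool_rot: [-1.57, -0.001, -1.78]
contact_force: [-1.3, -4.3, -2.5]
opening: 0.0216
```

Contact: about 4 N, which is the blank's friction. The stop is at least 30 mm further, so I'll push gently.

>>> apply_moves(
  plan=[
    [-0.002,0,0,0,0,0,1],
    [-0.004,0,0,0,0,0,1],
    [-0.006,0,0,0,0,0,1],
    [-0.008,0,0,0,0,0,1],
    [-0.01,0,0,0,0,0,1],
  ],
)

```text
time: 8.48
tool_pos: [0.5023, -0.145, 0.0267]
tool_rot: [-1.571, -0.0, -1.78]
contact_force: [-1.2, -4.3, -2.6]
opening: 0.0215
```

>>> apply_moves(
  plan=[
    [-0.002,0,0,0,0,0,1],
    [-0.004,0,0,0,0,0,1],
    [-0.006,0,0,0,0,0,1],
    [-0.008,0,0,0,0,0,1],
    [-0.01,0,0,0,0,0,1],
  ],
)

```text
time: 9.1
tool_pos: [0.5044, -0.1352, 0.0267]
tool_rot: [-1.571, -0.0, -1.78]
contact_force: [-1.2, -4.3, -1.4]
opening: 0.022
```

Run:
```python
from h import *
info()
p=robot.observe()["tool_pos"]
print("tip in jig", (p[:2]-[.5441,.0677])@[np.sin(.205),np.cos(.205)]+.125,(p[:2]-[.5441,.0677])@[np.cos(.205),-np.sin(.205)])
```

```text
{'time': 9.1, 'tool_pos': [0.5044, -0.1352, 0.0267], 'tool_rot': [-1.5708, -0.0001, -1.7803], 'contact_force': [-1.1719, -4.2907, -1.3643], 'qpos': [-0.4086, 0.6031, 1.7732, -0.0001, 0.7652, -0.199], 'opening': 0.022}
tip in jig -0.08170077352514171 0.002392627157360251
```

>>> apply_moves(
  plan=[
    [-0.001,0,0,0,0,0,1],
    [-0.002,0,0,0,0,0,1],
    [-0.003,0,0,0,0,0,1],
    [-0.004,0,0,0,0,0,1],
    [-0.005,0,0,0,0,0,1],
  ],
  squeeze=9,
)

```text
time: 9.72
tool_pos: [0.5054, -0.1304, 0.0267]
tool_rot: [-1.571, -0.0, -1.78]
contact_force: [-1.2, -3.9, -2.7]
opening: 0.0218
```

>>> apply_moves(
  plan=[
    [-0.0005,0,0,0,0,0,1],
    [-0.001,0,0,0,0,0,1],
    [-0.0015,0,0,0,0,0,1],
    [-0.002,0,0,0,0,0,1],
    [-0.0025,0,0,0,0,0,1],
  ],
)

```text
time: 10.35
tool_pos: [0.5059, -0.1279, 0.0267]
tool_rot: [-1.571, -0.0, -1.78]
contact_force: [-0.2, -5.1, -2.7]
opening: 0.0217
```

>>> apply_moves(
  plan=[
    [-0.0005,0,0,0,0,0,1],
    [-0.001,0,0,0,0,0,1],
    [-0.0015,0,0,0,0,0,1],
    [-0.002,0,0,0,0,0,1],
    [-0.0025,0,0,0,0,0,1],
  ],
)

```text
time: 10.98
tool_pos: [0.5064, -0.1255, 0.0267]
tool_rot: [-1.571, -0.0, -1.78]
contact_force: [-1.6, -3.9, -2.6]
opening: 0.0223
```

>>> apply_moves(
  plan=[
    [-0.0005,0,0,0,0,0,1],
    [-0.001,0,0,0,0,0,1],
    [-0.0015,0,0,0,0,0,1],
    [-0.002,0,0,0,0,0,1],
    [-0.0025,0,0,0,0,0,1],
  ],
)

```text
time: 11.6
tool_pos: [0.5069, -0.123, 0.0267]
tool_rot: [-1.571, -0.0, -1.78]
contact_force: [-0.8, -3.9, -3.4]
opening: 0.0216
```

>>> apply_moves(
  plan=[
    [-0.0005,0,0,0,0,0,1],
    [-0.001,0,0,0,0,0,1],
    [-0.0015,0,0,0,0,0,1],
    [-0.002,0,0,0,0,0,1],
    [-0.0025,0,0,0,0,0,1],
  ],
)

```text
time: 12.22
tool_pos: [0.5075, -0.1206, 0.0267]
tool_rot: [-1.571, -0.0, -1.78]
contact_force: [-1.7, -4.7, -2.9]
opening: 0.0221
```

>>> apply_moves(
  plan=[
    [-0.0005,0,0,0,0,0,1],
    [-0.001,0,0,0,0,0,1],
    [-0.0015,0,0,0,0,0,1],
    [-0.002,0,0,0,0,0,1],
    [-0.0025,0,0,0,0,0,1],
  ],
)

```text
time: 12.85
tool_pos: [0.508, -0.1181, 0.0267]
tool_rot: [-1.571, -0.0, -1.78]
contact_force: [-0.5, -3.9, -2.7]
opening: 0.0218
```

>>> apply_moves(
  plan=[
    [-0.0005,0,0,0,0,0,1],
    [-0.001,0,0,0,0,0,1],
    [-0.0015,0,0,0,0,0,1],
    [-0.002,0,0,0,0,0,1],
    [-0.0025,0,0,0,0,0,1],
  ],
)

```text
time: 13.48
tool_pos: [0.5085, -0.1157, 0.0267]
tool_rot: [-1.571, -0.0, -1.78]
contact_force: [-1.2, -3.8, -2.7]
opening: 0.0219
```

>>> apply_moves(
  plan=[
    [-0.0005,0,0,0,0,0,1],
    [-0.001,0,0,0,0,0,1],
    [-0.0015,0,0,0,0,0,1],
    [-0.002,0,0,0,0,0,1],
    [-0.0025,0,0,0,0,0,1],
  ],
)

```text
time: 14.1
tool_pos: [0.509, -0.1132, 0.0267]
tool_rot: [-1.571, -0.0, -1.78]
contact_force: [0.1, -4.4, -3.2]
opening: 0.0222
```

>>> apply_moves(
  plan=[
    [-0.0005,0,0,0,0,0,1],
    [-0.001,0,0,0,0,0,1],
    [-0.0015,0,0,0,0,0,1],
    [-0.002,0,0,0,0,0,1],
    [-0.0025,0,0,0,0,0,1],
  ],
)

```text
time: 14.72
tool_pos: [0.5096, -0.1108, 0.0267]
tool_rot: [-1.571, -0.0, -1.78]
contact_force: [-0.7, -4.6, -2.4]
opening: 0.0221
```

>>> apply_moves(
  plan=[
    [-0.0005,0,0,0,0,0,1],
    [-0.001,0,0,0,0,0,1],
    [-0.0015,0,0,0,0,0,1],
    [-0.002,0,0,0,0,0,1],
    [-0.0025,0,0,0,0,0,1],
  ],
)

```text
time: 15.35
tool_pos: [0.5101, -0.1084, 0.0267]
tool_rot: [-1.571, -0.0, -1.78]
contact_force: [-1.8, -4.2, -1.5]
opening: 0.0222
```

>>> apply_moves(
  plan=[
    [-0.0005,0,0,0,0,0,1],
    [-0.001,0,0,0,0,0,1],
    [-0.0015,0,0,0,0,0,1],
    [-0.002,0,0,0,0,0,1],
    [-0.0025,0,0,0,0,0,1],
  ],
)

```text
time: 15.98
tool_pos: [0.5106, -0.1059, 0.0267]
tool_rot: [-1.571, -0.0, -1.78]
contact_force: [-0.9, -4.6, -2.1]
opening: 0.0218
```

>>> apply_moves(
  plan=[
    [-0.0005,0,0,0,0,0,1],
    [-0.001,0,0,0,0,0,1],
    [-0.0015,0,0,0,0,0,1],
    [-0.002,0,0,0,0,0,1],
    [-0.0025,0,0,0,0,0,1],
  ],
)

```text
time: 16.6
tool_pos: [0.5111, -0.1035, 0.0267]
tool_rot: [-1.571, -0.0, -1.78]
contact_force: [-1.2, -5.7, -2.5]
opening: 0.0221
```

>>> apply_moves(
  plan=[
    [-0.0004,0,0,0,0,0,1],
    [-0.0008,0,0,0,0,0,1],
    [-0.0012,0,0,0,0,0,1],
    [-0.0016,0,0,0,0,0,1],
    [-0.002,0,0,0,0,0,1],
  ],
)

```text
time: 17.23
tool_pos: [0.5115, -0.1023, 0.0268]
tool_rot: [-1.57, -0.001, -1.78]
contact_force: [-2.5, -10.1, -2.7]
opening: 0.0221
```

Force jumped to 10 N and the tool stalled. I'll confirm with a tiny further press.

>>> apply_moves(
  plan=[
    [-0.0003,0,0,0,0,0,1],
    [-0.0005,0,0,0,0,0,1],
    [-0.0005,0,0,0,0,0,1],
    [-0.0005,0,0,0,0,0,1],
    [-0.0005,0,0,0,0,0,1],
  ],
)

```text
time: 17.85
tool_pos: [0.5117, -0.1023, 0.0268]
tool_rot: [-1.57, -0.002, -1.78]
contact_force: [-2.5, -11.3, -3.7]
opening: 0.0217
```

It is solid at 11.6 N with no further travel. Backing off slowly, then lifting out.

>>> apply_moves(
  plan=[
    [0.001,0,0,0,0,0,1],
    [0.003,0,0,0,0,0,1],
    [0.008,0,0,0,0,0,1],
    [0.018,0,0,0,0,0,1],
    [0.03,0,0,0,0,0,1],
  ],
)

```text
time: 18.48
tool_pos: [0.5053, -0.131, 0.0267]
tool_rot: [-1.571, -0.0, -1.78]
contact_force: [0.5, -0.3, -3.1]
opening: 0.022
```

>>> apply_moves(
  plan=[
    [0.02,0,0,0,0,0,1],
    [0.04,0,0,0,0,0,1],
    [0.06,-0.02,0,0,0,0,1],
    [0.08,-0.06,0,0,0,0,1],
    [0.08,-0.11,0,0,0,0,1],
  ],
  squeeze=30,
)

```text
time: 19.1
tool_pos: [0.4876, -0.2106, 0.1371]
tool_rot: [-1.573, 0.0, -1.783]
contact_force: [-0.2, -0.2, -3.0]
opening: 0.0212
```

Run:
```python
from h import *
import cv2
info()
im=cams.read_camera("wrist");cv2.imwrite("pics/w4.png",im)
cv2.imwrite("pics/w4c.png",cv2.resize(im[0:260,160:480],None,fx=2.3,fy=2.3,interpolation=cv2.INTER_CUBIC))
goal(.525,-.395,.155,2.979)
```

```text
{'time': 19.1, 'tool_pos': [0.4876, -0.2106, 0.1371], 'tool_rot': [-1.5728, 0.0003, -1.7829], 'contact_force': [-0.1664, -0.1509, -2.9924], 'qpos': [-0.5518, 0.4562, 1.6482, -0.0004, 1.0392, -0.3395], 'opening': 0.0212}
shift [ 0.1721 -0.0094  0.072 ] turn [-0.56 87.2  -0.25]
```

View pics/w4c.png

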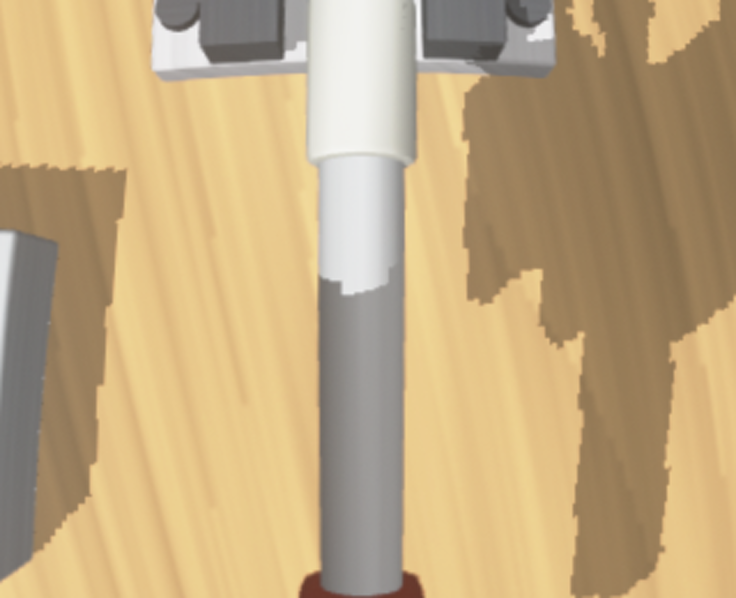

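The bar's boundaries in the hand (nylon shoulder at row 158, red edge at row 590 of the crop) are unchanged, so it did not slip. Returning it to the rest.

>>> apply_moves(
  plan=[
    [0.017,-0.004,0.007,0,9,0,1],
    [0.034,-0.008,0.014,0,18,0,1],
    [0.052,-0.01,0.022,0,27,0,1],
    [0.069,-0.01,0.029,0,36,0,1],
    [0.086,-0.01,0.036,0,45,0,1],
  ],
)

```text
time: 19.77
tool_pos: [0.5057, -0.3015, 0.1464]
tool_rot: [-1.571, -0.0, -2.571]
contact_force: [0.6, -0.4, -2.4]
opening: 0.022
```

Run:
```python
from h import *
info();goal(.525,-.395,.145,2.979)
```

```text
{'time': 19.775, 'tool_pos': [0.5057, -0.3015, 0.1464], 'tool_rot': [-1.571, -0.0001, -2.5714], 'contact_force': [0.6456, -0.3541, -2.3652], 'qpos': [-0.6678, 0.5397, 1.4708, -0.0, 1.1314, 0.3328], 'opening': 0.022}
shift [0.0342 0.0014 0.0892] turn [1.000e-02 4.198e+01 1.000e-02]
```

>>> apply_moves(
  plan=[
    [0.007,0.001,0.018,0,9,0,1],
    [0.014,0.001,0.036,0,18,0,1],
    [0.021,0.001,0.054,0,27,0,1],
    [0.028,0.001,0.072,0,36,0,1],
    [0.034,0.001,0.089,0,42,0,1],
  ],
)

```text
time: 20.4
tool_pos: [0.5254, -0.3947, 0.1452]
tool_rot: [-1.571, -0.001, 2.98]
contact_force: [0.8, 0.2, -3.1]
opening: 0.0222
```

>>> apply_moves(
  plan=[
    [0,0,0,0,0,0,1],
    [0,0,0,0,0,0,1],
    [0,0,0,0,0,0,1],
    [0,0,0,0,0,0,1],
    [0,0,0,0,0,0,1],
  ],
)

```text
time: 21.02
tool_pos: [0.5261, -0.3931, 0.1459]
tool_rot: [-1.571, 0.0, 2.985]
contact_force: [0.3, -0.1, -2.8]
opening: 0.0214
```

Run:
```python
from h import *
import cv2
info();goal(.525,-.395,.0445,2.979)
cv2.imwrite("pics/w5.png",cams.read_camera("wrist"))
```

```text
{'time': 21.025, 'tool_pos': [0.5261, -0.3931, 0.1459], 'tool_rot': [-1.5706, 0.0002, 2.9851], 'contact_force': [0.2588, -0.0672, -2.827], 'qpos': [-0.7582, 0.6586, 1.2517, -0.0, 1.2311, 0.969], 'opening': 0.0214}
shift [0.0008 0.1014 0.002 ] turn [-0.01  0.35 -0.01]
```

View pics/w5.png

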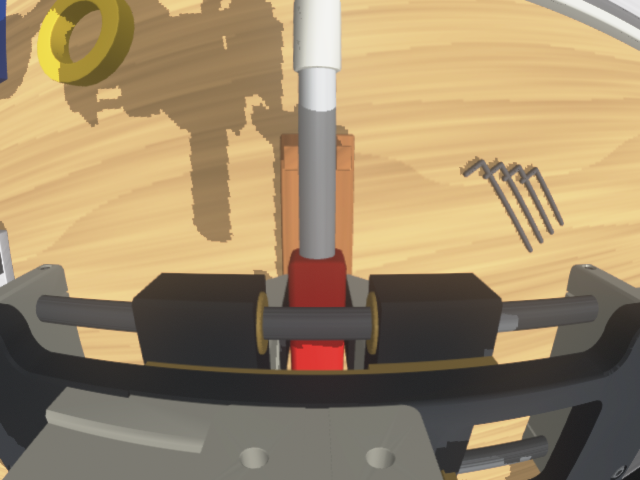

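The bar is over the rest: the axis is at column 317 and the rest centre at about 318. I'll lower it with the 2 mm lateral correction.

>>> apply_moves(
  plan=[
    [0.001,0.03,0.002,0,0.3,0,1],
    [0.001,0.06,0.002,0,0.3,0,1],
    [0.001,0.078,0.002,0,0.3,0,1],
    [0.001,0.078,0.002,0,0.3,0,1],
    [0.001,0.078,0.002,0,0.3,0,1],
  ],
)

```text
time: 21.7
tool_pos: [0.5254, -0.3958, 0.069]
tool_rot: [-1.569, 0.002, 2.979]
contact_force: [0.5, -0.2, -2.6]
opening: 0.022
```

Run:
```python
from h import *
info();goal(.525,-.395,.0432,2.979)
```

```text
{'time': 21.7, 'tool_pos': [0.5254, -0.3958, 0.069], 'tool_rot': [-1.5695, 0.0018, 2.9793], 'contact_force': [0.4841, -0.1837, -2.6265], 'qpos': [-0.762, 0.7383, 1.3274, -0.0001, 1.0736, 0.9711], 'opening': 0.022}
shift [ 0.0006  0.0258 -0.0008] turn [-0.08  0.02 -0.1 ]
```

>>> apply_moves(
  plan=[
    [0,0.008,-0.001,0,0,0,1],
    [0,0.016,-0.001,0,0,0,1],
    [0,0.021,-0.001,0,0,0,1],
    [0,0.025,-0.001,0,0,0,1],
    [0,0.025,-0.001,0,0,0,1],
  ],
)

```text
time: 22.32
tool_pos: [0.525, -0.3943, 0.0428]
tool_rot: [-1.571, 0.0, 2.979]
contact_force: [0.4, -0.6, -3.0]
opening: 0.0216
```

>>> apply_moves(
  plan=[
    [0,0.0005,0,0,0,0,1],
    [0,0.0005,0,0,0,0,0.3],
    [0,0.0005,0,0,0,0,0],
    [0,0.0005,0,0,0,0,-0.5],
    [0,0.0005,0,0,0,0,-1],
  ],
)

```text
time: 22.95
tool_pos: [0.5249, -0.3943, 0.0423]
tool_rot: [-1.571, 0.0, 2.979]
contact_force: [-0.1, -0.9, -0.1]
opening: 0.0575
```

>>> apply_moves(
  plan=[
    [0,0,0,0,0,0,-1],
    [0,0,0,0,0,0,-1],
    [0,0,0,0,0,0,-1],
    [0,0,0,0,0,0,-1],
    [0,-0.01,0,0,0,0,-1],
  ],
)

```text
time: 23.58
tool_pos: [0.5244, -0.3939, 0.0518]
tool_rot: [-1.572, -0.002, 2.979]
contact_force: [-0.3, -0.4, 0.3]
opening: 0.0921
```

>>> apply_moves(
  plan=[
    [0,-0.03,0,0,0,0,-1],
    [0,-0.06,0,0,0,0,-1],
    [0,-0.09,0,0,0,0,-1],
    [0,-0.117,0,0,0,0,-1],
    [0,-0.117,0,0,0,0,-1],
  ],
)

```text
time: 24.2
tool_pos: [0.5259, -0.3952, 0.1725]
tool_rot: [-1.567, 0.005, 2.979]
contact_force: [-0.6, -0.0, 0.1]
opening: 0.0916
```

Run:
```python
from h import *
import cv2
info()
print(wproj(place([.5256,-.3945,-.1631],[(.125,0,0),(.025,0,0),(-.105,0,0)],.05)).round(1))
w=cams.read_camera("wrist");s=cams.read_camera("scene")
cv2.imwrite("pics/s6.png",s)
o=np.zeros((480,800,3),np.uint8);o[:,:400]=w[:,120:520];o[:,400:]=cv2.resize(s[210:330,292:392],None,fx=4,fy=4,interpolation=cv2.INTER_CUBIC)
cv2.imwrite("pics/m6.png",o)
```

```text
{'time': 24.2, 'tool_pos': [0.5259, -0.3952, 0.1725], 'tool_rot': [-1.5673, 0.0049, 2.9793], 'contact_force': [-0.5997, -0.0428, 0.1404], 'qpos': [-0.7608, 0.6346, 1.2199, -0.0001, 1.281, 0.9724], 'opening': 0.0916}
[[313.8  69.5]
 [313.9 205.8]
 [314.2 359.3]]
```

View pics/m6.png

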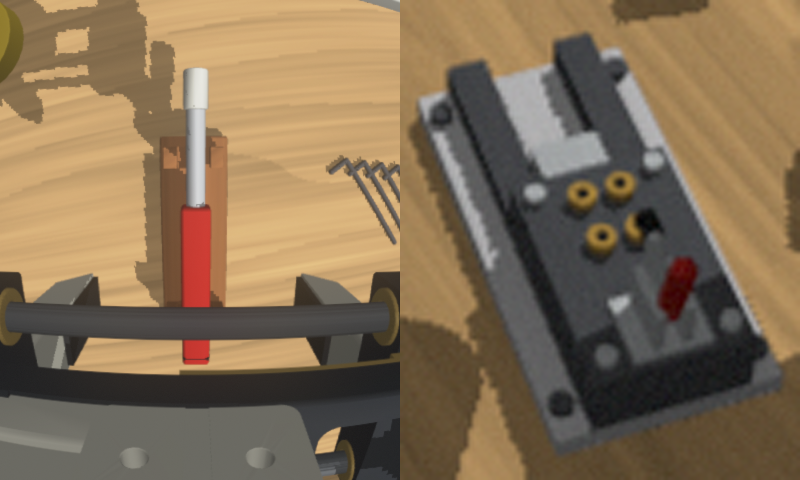

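The bar lies in the notches: tip at (316,68), handle edge at row 206, against 69.5 and 206 predicted. The blank has moved under the bush plate, with only a short end showing.

```bash
python3 -c "
from h import *
print(robot.hand_in());info()"
```

```text
the job is handed in; nothing more can be done
None
the job is handed in; nothing more can be done
```

I pushed the blank home against the hidden stop with the tapping bar, laid the bar back in its rest and handed the job in after about 24 s of the 69 s allowed. The hand-in reports no verdict.

- **Pushing:** I moved the blank in small commanded steps of at most 2 mm per 1/8 s, slowing to about 0.5 mm near the stop. Friction read a steady 4 to 5 N.
- **Stop:** The force then rose to 10–12 N and the tool stopped advancing. That is about 7 N above friction, far more than the sensing nose's 0.6 N, so I took it as the solid stop and backed off slowly. I could only feel the stop, not see it. I only read the force between moves, but no reading passed 12 N.
- **Bar:** The last wrist picture shows it in both notches, within about 2 mm of where it first lay. The gripper was open and 120 mm or more above it, with contact force near zero.
- **Bystanders:** The arm stayed clear of the bin, the valve block and the tape roll. I did not re-measure them at the end.
- **Disagreement:** The jig's position from the two fixed cameras was off by about 2 mm along the channel compared with the wrist view. That did not matter, because I found the end of travel by force.

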